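Rack the fresh fly vials in the order of the old ones

TASK

Stock day in the fly room: move the four fresh vials from the white one-row rack into the empty row of the grey two-row rack, each into the hole directly across from the old vial with the same plug colour, so that both rows run in the same order. Lower each vial in until it stands upright on the rack's floor, do not drop it, and let go. Leave the old vials standing in their holes.

Things in the scene. Friction and masses are not known exactly. Their poses are not given: they have to be found in the camera images.
- fresh_red: Fresh fly vial: upright clear glass cylinder 28.5 mm in diameter and 95 mm tall, pale food in its foot, closed by a rigid moulded red plug 27 mm in diameter that stands 15 mm out of the glass (110 mm tall in all, about 50 g, plain red top). Origin: centre of its underside, z axis up the vial. It starts in one of the four holes of the white rack, standing on the rack's floor; grip the glass above the rack's top plate.
- fresh_yellow: Fresh fly vial: upright clear glass cylinder 28.5 mm in diameter and 95 mm tall, pale food in its foot, closed by a rigid moulded yellow plug 27 mm in diameter that stands 15 mm out of the glass (110 mm tall in all, about 50 g, plain yellow top). Origin: centre of its underside, z axis up the vial. It starts in one of the four holes of the white rack, standing on the rack's floor; grip the glass above the rack's top plate.
- fresh_green: Fresh fly vial: upright clear glass cylinder 28.5 mm in diameter and 95 mm tall, pale food in its foot, closed by a rigid moulded green plug 27 mm in diameter that stands 15 mm out of the glass (110 mm tall in all, about 50 g, plain green top). Origin: centre of its underside, z axis up the vial. It starts in one of the four holes of the white rack, standing on the rack's floor; grip the glass above the rack's top plate.
- fresh_blue: Fresh fly vial: upright clear glass cylinder 28.5 mm in diameter and 95 mm tall, pale food in its foot, closed by a rigid moulded blue plug 27 mm in diameter that stands 15 mm out of the glass (110 mm tall in all, about 50 g, plain blue top). Origin: centre of its underside, z axis up the vial. It starts in one of the four holes of the white rack, standing on the rack's floor; grip the glass above the rack's top plate.
- old_red: Old vial, same shape and size as the fresh ones (28.5 mm glass, 110 mm tall with plug), red plug with a round black dot on top, dark food, paper band round the glass. Loose. Origin: centre of its underside, z axis up. It stands in one of the four holes of the grey rack's +y row and stays there.
- old_yellow: Old vial, same shape and size as the fresh ones (28.5 mm glass, 110 mm tall with plug), yellow plug with a round black dot on top, dark food, paper band round the glass. Loose. Origin: centre of its underside, z axis up. It stands in one of the four holes of the grey rack's +y row and stays there.
- old_green: Old vial, same shape and size as the fresh ones (28.5 mm glass, 110 mm tall with plug), green plug with a round black dot on top, dark food, paper band round the glass. Loose. Origin: centre of its underside, z axis up. It stands in one of the four holes of the grey rack's +y row and stays there.
- old_blue: Old vial, same shape and size as the fresh ones (28.5 mm glass, 110 mm tall with plug), blue plug with a round black dot on top, dark food, paper band round the glass. Loose. Origin: centre of its underside, z axis up. It stands in one of the four holes of the grey rack's +y row and stays there.
- vial_rack_white: White one-row vial rack, fixed, 232 x 64 x 50 mm: 6 mm floor plate, end plates, drilled top plate whose top face is 50 mm above the bench. Origin: centre of its underside; x along the row, y across, z up. Four round 42 mm holes at x = -81, -27, 27, 81 mm, y = 0, through the top plate only: vials stand on the floor plate, 6 mm above the bench.
- vial_rack_grey: Grey two-row vial rack, fixed, 232 x 132 x 50 mm, same build. Origin: centre of its underside; x along the rows, y across, z up. Each row: four round 42 mm holes at x = -81, -27, 27, 81 mm; old vials' row at y = +33, empty row at y = -33 mm. The hole across from an old vial has its x. Vials stand on the floor plate, 6 mm above the bench.
Not all that is in view belongs to the job. What is shaped like the fresh_yellow but pink is not meant.

How it is judged (in metres and radians):
At the end, for the whole second after the job is handed in: Each fresh vial stands upright (within 0.1 rad), released and at rest on the grey rack's floor in the empty row, across from the old vial of its colour; fresh and old vials within 12 mm of their hole's centre along and across the row, feet under 12 mm above the rack's underside (((x of fresh_red in the frame of vial_rack_grey between -0.093 and -0.069 m and x of old_red in the frame of vial_rack_grey between -0.093 and -0.069 m) or (x of fresh_red in the frame of vial_rack_grey between -0.039 and -0.015 m and x of old_red in the frame of vial_rack_grey between -0.039 and -0.015 m) or (x of fresh_red in the frame of vial_rack_grey between 0.015 and 0.039 m and x of old_red in the frame of vial_rack_grey between 0.015 and 0.039 m) or (x of fresh_red in the frame of vial_rack_grey between 0.069 and 0.093 m and x of old_red in the frame of vial_rack_grey between 0.069 and 0.093 m)) and y of fresh_red in the frame of vial_rack_grey between -0.045 and -0.021 m and z of fresh_red in the frame of vial_rack_grey between 0 and 0.012 m and angle between each of fresh_red, old_red, fresh_yellow, old_yellow, fresh_green, old_green, fresh_blue, old_blue's own z axis and vertical below 0.1 rad and linear speed of each of fresh_red, old_red, fresh_yellow, old_yellow, fresh_green, old_green, fresh_blue, old_blue below 0.02 m/s and angular speed of each of fresh_red, old_red, fresh_yellow, old_yellow, fresh_green, old_green, fresh_blue, old_blue below 0.3 rad/s and y of old_red in the frame of vial_rack_grey between 0.021 and 0.045 m and z of old_red in the frame of vial_rack_grey between 0 and 0.012 m and ((x of fresh_yellow in the frame of vial_rack_grey between -0.093 and -0.069 m and x of old_yellow in the frame of vial_rack_grey between -0.093 and -0.069 m) or (x of fresh_yellow in the frame of vial_rack_grey between -0.039 and -0.015 m and x of old_yellow in the frame of vial_rack_grey between -0.039 and -0.015 m) or (x of fresh_yellow in the frame of vial_rack_grey between 0.015 and 0.039 m and x of old_yellow in the frame of vial_rack_grey between 0.015 and 0.039 m) or (x of fresh_yellow in the frame of vial_rack_grey between 0.069 and 0.093 m and x of old_yellow in the frame of vial_rack_grey between 0.069 and 0.093 m)) and y of fresh_yellow in the frame of vial_rack_grey between -0.045 and -0.021 m and z of fresh_yellow in the frame of vial_rack_grey between 0 and 0.012 m and y of old_yellow in the frame of vial_rack_grey between 0.021 and 0.045 m and z of old_yellow in the frame of vial_rack_grey between 0 and 0.012 m and ((x of fresh_green in the frame of vial_rack_grey between -0.093 and -0.069 m and x of old_green in the frame of vial_rack_grey between -0.093 and -0.069 m) or (x of fresh_green in the frame of vial_rack_grey between -0.039 and -0.015 m and x of old_green in the frame of vial_rack_grey between -0.039 and -0.015 m) or (x of fresh_green in the frame of vial_rack_grey between 0.015 and 0.039 m and x of old_green in the frame of vial_rack_grey between 0.015 and 0.039 m) or (x of fresh_green in the frame of vial_rack_grey between 0.069 and 0.093 m and x of old_green in the frame of vial_rack_grey between 0.069 and 0.093 m)) and y of fresh_green in the frame of vial_rack_grey between -0.045 and -0.021 m and z of fresh_green in the frame of vial_rack_grey between 0 and 0.012 m and y of old_green in the frame of vial_rack_grey between 0.021 and 0.045 m and z of old_green in the frame of vial_rack_grey between 0 and 0.012 m and ((x of fresh_blue in the frame of vial_rack_grey between -0.093 and -0.069 m and x of old_blue in the frame of vial_rack_grey between -0.093 and -0.069 m) or (x of fresh_blue in the frame of vial_rack_grey between -0.039 and -0.015 m and x of old_blue in the frame of vial_rack_grey between -0.039 and -0.015 m) or (x of fresh_blue in the frame of vial_rack_grey between 0.015 and 0.039 m and x of old_blue in the frame of vial_rack_grey between 0.015 and 0.039 m) or (x of fresh_blue in the frame of vial_rack_grey between 0.069 and 0.093 m and x of old_blue in the frame of vial_rack_grey between 0.069 and 0.093 m)) and y of fresh_blue in the frame of vial_rack_grey between -0.045 and -0.021 m and z of fresh_blue in the frame of vial_rack_grey between 0 and 0.012 m and y of old_blue in the frame of vial_rack_grey between 0.021 and 0.045 m and z of old_blue in the frame of vial_rack_grey between 0 and 0.012 m); the robot touches nothing.
It fails at once if an old vial is lifted out of its hole or knocked over (distance of any of old_red, old_yellow, old_green, old_blue from where it was at the start of the episode above 0.02 m or angle between any of old_red, old_yellow, old_green, old_blue's own z axis and vertical above 0.35 rad).
It fails at once if a fresh vial is dropped into the grey rack (moves faster than 0.6 m/s there with its foot less than 40 mm above the rack's underside) ((x of fresh_red in the frame of vial_rack_grey between -0.11 and 0.11 m and y of fresh_red in the frame of vial_rack_grey between -0.066 and 0.066 m and z of fresh_red in the frame of vial_rack_grey between -0.01 and 0.04 m and linear speed of fresh_red above 0.6 m/s) or (x of fresh_yellow in the frame of vial_rack_grey between -0.11 and 0.11 m and y of fresh_yellow in the frame of vial_rack_grey between -0.066 and 0.066 m and z of fresh_yellow in the frame of vial_rack_grey between -0.01 and 0.04 m and linear speed of fresh_yellow above 0.6 m/s) or (x of fresh_green in the frame of vial_rack_grey between -0.11 and 0.11 m and y of fresh_green in the frame of vial_rack_grey between -0.066 and 0.066 m and z of fresh_green in the frame of vial_rack_grey between -0.01 and 0.04 m and linear speed of fresh_green above 0.6 m/s) or (x of fresh_blue in the frame of vial_rack_grey between -0.11 and 0.11 m and y of fresh_blue in the frame of vial_rack_grey between -0.066 and 0.066 m and z of fresh_blue in the frame of vial_rack_grey between -0.01 and 0.04 m and linear speed of fresh_blue above 0.6 m/s)).
It also fails if it takes over 106 s, if anything falls off the work surface, if the arm or the gripper's body presses on something with over 40 N, if the wrist force passes 120 N, or if a joint passes its speed limit or range.

ROBOT

A 6-joint arm with a two-finger parallel gripper is mounted at the origin on the work surface. World frame = base frame: x ahead of the robot, y to its left, z up, the work surface at z = 0. Lengths are in mm, angles in rad, forces in N, time in s.
With the tool pointing down it reaches from about 325 to 775 mm from the base axis. Payload 9.3 kg.
Tool frame: the origin (TCP) lies midway between the tips of the shut fingers; the grasp point (between the pads) lies 19 mm behind it; z points along the fingers, y is the direction in which the jaws open and shut (so a half turn about z gives the same grasp; the last joint's range is limited). The gripper opens to 85 mm and grips with 20 to 120 N. Pads are 22 mm wide; open, the fingers measure 114 mm over their backs; the gripper's body (76 mm by 85 mm) begins 54 mm behind the grasp point. The pads swing forward as they close: fully open they stand 13 mm farther back than shut.
Start: joints at [-1.348, 0.259, 0.021, 1.334, 0, 1.418], TCP at [201.852, -511.617, 231.279] pointing down, gripper open.
Joint ranges: [-3.04, 3.04], [-0.91, 1.82], [-1.04, 1.36], [-1.92, 1.95], [-1.52, 1.45], [-3.14, 3.14]. Speed limits (rad/s): [2.22, 2.22, 2.79, 3.14, 3.14, 3.14].

INTERFACE

Orientations are given as a unit quaternion [x, y, z, w].
In Python, from bench import env gives the robot as it stands. The module is installed in compiled form; this text tells all that it offers.
- The arm moves only by the tool drive_tool, never from a script. Its argument "deltas" is a list of rows, each a list of 3 entries, a list of its own where there are three numbers: the closure, from -1 (fully open) to 1 (shut), so that 0 is half open, then the shift along the world's x, y, z normalised to -1 to 1, where 1 is 0.02 m, then the turn, a rotation vector about the world's x, y, z normalised to -1 to 1, where 1 is 30 degrees. A call has 1 to 20 rows; each row shifts and turns the commanded pose from where the row before left it; what a row does not reach is not made up. A row lasts 1/8 s, in which the tool goes at most 62.5 mm and 10.7 degrees, less where a joint would pass 70% of its speed; a pose out of reach is approached as far as the arm can. A call with a number of a shift or a turn outside -1 to 1 is refused whole. A call with a gripper value outside its range is refused whole. The fingers move at their own pace and stop on an object; the grip force is fixed at half the most. Time passes only in rows, so rows that do not move let the fingers close. It gives the time, the measured TCP pose, the force and the opening at its end, in the units of the state.
- env.get_obs(): the state, without advancing time (a new reading comes with each control period).
- env.snapshot(name): name is "scene" or "top"; returns a dict with "pixels" (400x640x3 uint8, red, green, blue), "fov_y" (degrees; the focal length in pixels is half the picture's height over the tangent of half this angle, whatever the lens; pixels are square), "cx", "cy" (the principal point, pixels), "k1" (the pictures are not rectified: a ray, as slopes to the right and down, at radius r is drawn at 1 + k1 r^2 times it, then the intrinsics apply), "rvec" (rotation vector, rad) and "tvec" (3), from world to camera coordinates, as OpenCV has them. Camera axes: x right, y down, z forward; pixel columns grow to the right and rows downward; lengths in mm; the calibration is good to about 2 mm. A picture is of the moment at which its call begins. There is no depth.
- env.finish_job(): hands the job in, once; it reports no verdict.
The state is a dict: "time_s": time; "joint_pos": joint angles; "qvel": joint speeds; "tau": joint torques, N m; "tool_pos": TCP position; "ee_rot": TCP orientation; "force": force on the tool from outside, world axes, zero at the start; "ft_torque": the same for the moment, N m; "width": opening from 0.0 (shut) to 1.0 (fully open).
Only numpy, scipy, OpenCV 4.12 (cv2) and the standard library are available. Lean on these libraries where they do the work, as an engineer would, in place of code of your own. Each camera call takes 0.05 s, during which the arm holds its last target.

## Working session

There is one attempt and no reset: what is moved stays moved. The work goes in short steps, Python scripts to look and compute and a tool call to move; the robot and the scene stay as the last step left them, time stands still between calls to the robot, and variables do not carry over. Pictures are saved under pics/ and viewed, and the job is handed in when it is done.

Besides the shell and the picture viewer there is one more tool, called after ">>>" as name(argument=value, ...), one argument or row to a line, values as JSON. drive_tool: Moves the arm, as the interface text tells. Scaled input: -1 to 1 covers 0.02 m each way for a shift and 30 degrees each way for a turn. Its arguments: {"type":"object","properties":{"deltas":{"type":"array"}},"required":["deltas"]}

```bash
mkdir -p pics; ls
cat > h.py <<'E'
import numpy as np, cv2
from bench import env
def snap(n,f):
    s=env.snapshot(n); cv2.imwrite('pics/'+f,cv2.cvtColor(s['pixels'],cv2.COLOR_RGB2BGR)); return s
def K(s):
    f=200/np.tan(np.radians(s['fov_y'])/2); return np.array([[f,0,s['cx']],[0,f,s['cy']],[0,0,1.]])
def cam(s):
    R=cv2.Rodrigues(np.array(s['rvec'],float))[0]; t=np.array(s['tvec'],float).ravel(); return R,t
def ray(s,uv):
    R,t=cam(s)
    u=cv2.undistortPoints(np.array(uv,float).reshape(-1,1,2),K(s),np.array([s['k1'],0,0,0.]))[:,0]
    d=np.c_[u,np.ones(len(u))]@R
    return -R.T@t,d
def plane(s,uv,z):
    c,d=ray(s,uv); return c+d*((z-c[2])/d[:,2])[:,None]
def proj(s,P):
    return cv2.projectPoints(np.array(P,float).reshape(-1,1,3),np.array(s['rvec'],float),np.array(s['tvec'],float),K(s),np.array([s['k1'],0,0,0.]))[0][:,0]
E
python3 - <<'E'
from h import *
for n in('scene','top'):
    s=snap(n,n+'0.png'); print(n,s['fov_y'],s['cx'],s['cy'],s['k1'],ray(s,[[320,200]])[0])
print(env.get_obs())
E
```

```text
pics
scene 50.88740102720065 325.52889233522814 195.12116456920157 -0.06577394445217702 [1081.51736357 -167.67038371  568.18226628]
top 57.00881558701309 326.44608010517925 202.19828905333338 0.029871165516275965 [495.62626133 -10.57054434 875.51577525]
{'time_s': 0.1, 'joint_pos': array([-1.34760079e+00,  2.59180677e-01,  2.08593058e-02,  1.33372190e+00,
       -8.62378737e-06,  1.41820201e+00]), 'qvel': array([ 0.00196444, -0.00221331,  0.00270828, -0.00033898,  0.0015168 ,
        0.00052168]), 'tau': array([ 6.76089723e-03, -5.56690514e+01,  3.45072985e+01,  1.15484832e-02,
       -8.77518482e-05, -1.14247726e-05]), 'tool_pos': array([ 201.79513911, -511.37879424,  230.71082178]), 'ee_rot': array([ 9.82399430e-01,  1.86791253e-01, -2.63135088e-05, -6.22929374e-04]), 'force': array([-1.80584839e+00,  1.34296152e-03, -7.89104776e-02]), 'ft_torque': array([-0.04837728,  0.00269448,  0.0043992 ]), 'width': 0.9983050030303343}
```

View pics/scene0.png

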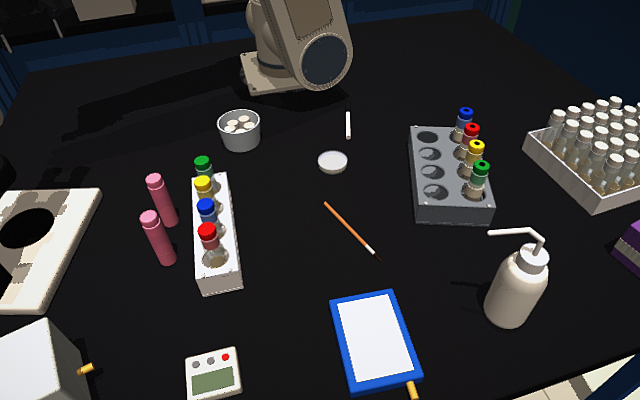

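View pics/top0.png

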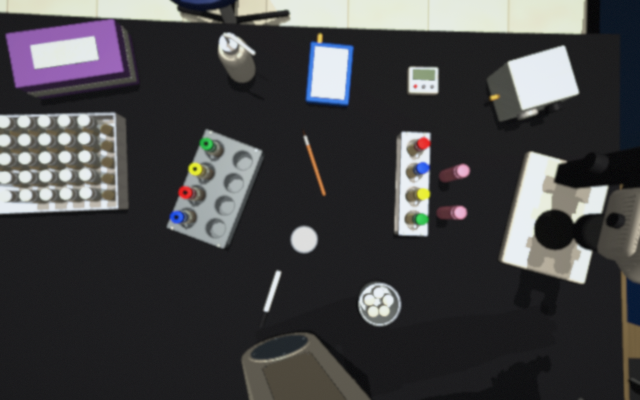

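Top view: world x is up and y is left. The fresh plugs are near (423,144) red, (422,169) blue, (422,194) yellow and (420,219) green. The dotted old plugs are in the grey rack near (207,144) green, (195,169) yellow, (185,192) red and (177,216) blue. The two pink vials at (460,171) and (458,212) are not meant. Next I'll confirm this in an enlarged crop and measure.

Run:
```python
from h import *
s=env.snapshot('top'); c=env.snapshot('scene')
im=cv2.cvtColor(s['pixels'],cv2.COLOR_RGB2BGR)
a=cv2.resize(im[120:255,160:270],None,fx=4,fy=4,interpolation=cv2.INTER_CUBIC)
b=cv2.resize(im[120:255,390:480],None,fx=4,fy=4,interpolation=cv2.INTER_CUBIC)
cv2.imwrite('pics/crop0.png',np.hstack([a,b]))
rng={'red':[(0,9),(173,180)],'yellow':[(20,34)],'green':[(45,80)],'blue':[(100,130)]}
for nm,q in(('top',s),('scene',c)):
  hsv=cv2.cvtColor(q['pixels'],cv2.COLOR_RGB2HSV)
  for k,rs in rng.items():
    m=np.zeros(hsv.shape[:2],np.uint8)
    for lo,hi in rs: m|=cv2.inRange(hsv,(lo,140,70),(hi,255,255))
    n,_,st,ce=cv2.connectedComponentsWithStats(m)
    for i in range(1,n):
      if 40<st[i,4]<1200 :
        print(nm,k,st[i],ce[i].round(1),plane(q,[ce[i]],111)[0].round(1))
```

```text
top red [417 138  14  11 116] [423.2 143.1] [ 649.8 -239.6  111. ]
top red [178 186  15  13 151] [184.8 191.9] [537.7 251.8 111. ]
top yellow [317  33   6   8  43] [319.6  36.9] [868.3 -17.8 111. ]
top yellow [188 163  15  12 147] [194.8 168.5] [586.1 233.  111. ]
top yellow [416 189  15  11 127] [423.  193.7] [ 543.2 -240.1  111. ]
top green [199 139  14  11 122] [205.8 143.6] [637.9 212.1 111. ]
top green [415 214  14  10 109] [421.3 218.8] [ 490.7 -237.   111. ]
top blue [181   0  22   4  63] [192.7   1.2] [931.9 244.9 111. ]
top blue [305  41  49  65 889] [329.   74.4] [790.  -38.9 111. ]
top blue [416 163  15  11 118] [422.2 167.7] [ 597.9 -238.1  111. ]
top blue [169 211  16  12 148] [176.3 216.4] [487.5 267.2 111. ]
scene red [464 122  16  15 168] [471.6 129.1] [540.6 250.  111. ]
scene red [146 177  16  11  58] [155.1 183.4] [ 524.7 -314.   111. ]
scene red [149 185  18  13  66] [158.9 191.3] [ 545.9 -307.7  111. ]
scene red [140 215  19  13  71] [150.5 222.5] [ 612.2 -319.3  111. ]
scene red [145 222  19  13  61] [156.2 229.2] [ 628.5 -310.7  111. ]
scene red [197 222  19  19 280] [206.6 230.8] [ 652.7 -238.5  111. ]
scene yellow [468 139  17  15 190] [475.9 146.3] [588.6 231.4 111. ]
scene yellow [466 153  14  11  60] [471.6 158.1] [615.4 207.7 111. ]
scene yellow [194 175  17  17 224] [202.1 182.7] [ 545.9 -238.5  111. ]
scene yellow [198 193  15   6  41] [205.5 195.3] [ 577.2 -235.1  111. ]
scene yellow [ 81 363  11   9  47] [ 86.2 367.3] [ 822.  -388.9  111. ]
scene yellow [408 381   9  18  79] [412.2 389.3] [941.1 -43.7 111. ]
scene green [194 155  15  11 121] [200.9 160.1] [ 486.5 -237.1  111. ]
scene green [474 160  16  11 115] [481.7 164.9] [636.1 215.  111. ]
scene blue [459 107  15  13 140] [466.  112.6] [489.3 267.1 111. ]
scene blue [197 198  17  17 231] [205.  205.9] [ 600.8 -237.5  111. ]
```

View pics/crop0.png

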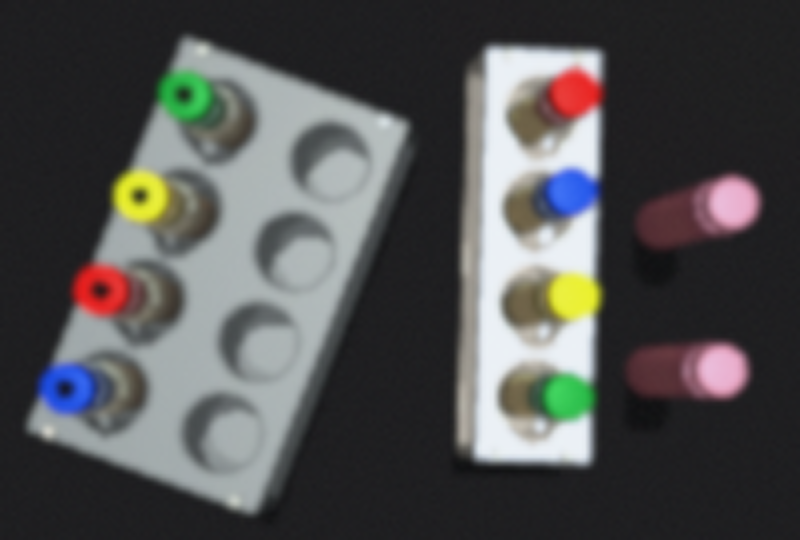

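Run:
```python
from h import *
s=env.snapshot('top')
hsv=cv2.cvtColor(s['pixels'],cv2.COLOR_RGB2HSV)
print(hsv[235,220],hsv[180,205],hsv[140,225], hsv[186,425],hsv[210,400])
for nm,(x0,x1,y0,y1),lo,hi in(('grey',(160,270,122,255),120,190),('white',(390,436,125,242),215,255)):
  m=np.zeros(hsv.shape[:2],np.uint8); m[y0:y1,x0:x1]=cv2.inRange(hsv,(0,0,lo),(180,60,255))[y0:y1,x0:x1]
  cs,_=cv2.findContours(m,cv2.RETR_EXTERNAL,cv2.CHAIN_APPROX_NONE)
  c=max(cs,key=cv2.contourArea)
  P=plane(s,c[:,0,:].astype(float),50)[:,:2].astype(np.float32)
  r=cv2.minAreaRect(P); print(nm,r,cv2.boxPoints(r).round(1).tolist())
  if nm=='grey':
    # inner contours = holes
    cs,h=cv2.findContours(m,cv2.RETR_CCOMP,cv2.CHAIN_APPROX_NONE)
    for k,hh in zip(cs,h[0]):
      if hh[3]>=0 and cv2.contourArea(k)>20: print(cv2.boundingRect(k),cv2.contourArea(k))
    cv2.imwrite('pics/m.png',cv2.resize(m[y0:y1,x0:x1],None,fx=4,fy=4))
```

```text
[ 94  12 164] [90  9 83] [ 93  13 182] [ 94   7 241] [105  13 231]
grey ((550.2106323242188, 208.1758575439453), (133.20413208007812, 233.9149169921875), 70.04719543457031) [[417.5, 185.5], [637.4000244140625, 105.69999694824219], [682.9000244140625, 230.89999389648438], [463.0, 310.70001220703125]]
(205, 218, 17, 20) 130.5
(214, 195, 18, 19) 139.5
(223, 173, 19, 17) 138.0
(232, 150, 20, 17) 146.0
white ((570.2198486328125, -237.3933868408203), (62.482093811035156, 229.91514587402344), 88.96570587158203) [[454.70001220703125, -266.6000061035156], [684.5999755859375, -270.70001220703125], [685.7000122070312, -208.1999969482422], [455.79998779296875, -204.10000610351562]]
```

View pics/m.png

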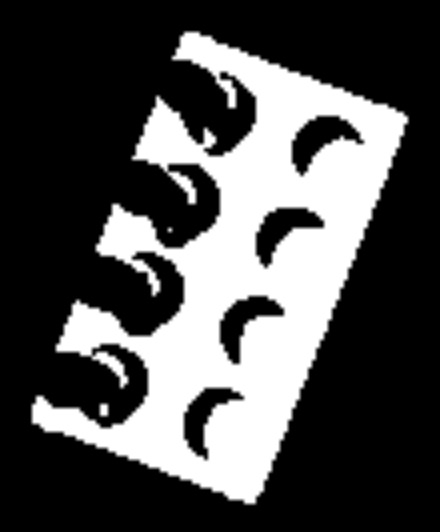

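The crop confirms the colours: the white rack's plugs are plain, the old ones are dotted, and the pink vials have no matching partner. The grey rack's top measures 133x234 mm (132x232 true). Its centre is (550.2, 208.2) with its x axis at -19.95°, and the predicted old-vial positions match to 2 mm.

Target holes:

| Colour | x (mm) | y (mm) |
|---|---|---|
| Green | 615.1 | 149.6 |
| Yellow | 564.3 | 168.0 |
| Red | 513.5 | 186.4 |
| Blue | 462.8 | 204.8 |

I'll go to the red vial first. I'm turning +157.5° so joint 6 stays in range, with the jaws across the row.

>>> drive_tool(
  deltas=[
    [-0.13, [1, 0.68, 0], [0, 0, 0.2625]],
    [-0.13, [1, 0.68, 0], [0, 0, 0.2625]],
    [-0.13, [1, 0.68, 0], [0, 0, 0.2625]],
    [-0.13, [1, 0.68, 0], [0, 0, 0.2625]],
    [-0.13, [1, 0.68, 0], [0, 0, 0.2625]],
    [-0.13, [1, 0.68, 0], [0, 0, 0.2625]],
    [-0.13, [1, 0.68, 0], [0, 0, 0.2625]],
    [-0.13, [1, 0.68, 0], [0, 0, 0.2625]],
    [-0.13, [1, 0.68, 0], [0, 0, 0.2625]],
    [-0.13, [1, 0.68, 0], [0, 0, 0.2625]],
    [-0.13, [1, 0.68, 0], [0, 0, 0.2625]],
    [-0.13, [1, 0.68, 0], [0, 0, 0.2625]],
    [-0.13, [1, 0.68, 0], [0, 0, 0.2625]],
    [-0.13, [1, 0.68, 0], [0, 0, 0.2625]],
    [-0.13, [1, 0.68, 0], [0, 0, 0.2625]],
    [-0.13, [1, 0.68, 0], [0, 0, 0.2625]],
    [-0.13, [1, 0.68, 0], [0, 0, 0.2625]],
    [-0.13, [1, 0.68, 0], [0, 0, 0.2625]],
    [-0.13, [1, 0.68, 0], [0, 0, 0.2625]],
    [-0.13, [1, 0.68, 0], [0, 0, 0.2625]],
  ],
)

```text
time_s: 2.75
tool_pos: [602.5, -239.1, 231.1]
ee_rot: [0.006, 1.0, 0.0, -0.0]
force: [0.5, 0.0, -0.2]
width: 0.566
```

>>> drive_tool(
  deltas=[
    [-0.13, [0.8, 0, -0.8], [0, 0, 0]],
    [-0.13, [0.8, 0, -0.8], [0, 0, 0]],
    [-0.13, [0.82, 0, -0.8], [0, 0, 0]],
    [-0.13, [0, 0, -0.8], [0, 0, 0]],
    [-0.13, [0, 0, -0.8], [0, 0, 0]],
    [-0.13, [0, 0, 0], [0, 0, 0]],
    [-0.13, [0, 0, 0], [0, 0, 0]],
  ],
)

```text
time_s: 3.62
tool_pos: [650.1, -239.8, 152.1]
ee_rot: [0.009, 1.0, -0.0, 0.0]
force: [-0.7, -0.0, 0.6]
width: 0.56
```

Run:
```python
from h import *
s=snap('top','t1.png'); c=snap('scene','s1.png')
a=cv2.imread('pics/t1.png')[110:250,380:480];b=cv2.imread('pics/s1.png')[60:300,120:300]
a=cv2.resize(a,(400,560));b=cv2.resize(b,(396,560))
cv2.imwrite('pics/c1.png',np.hstack([a,b]))
print(env.get_obs()['ee_rot'],env.get_obs()['tool_pos'])
```

```text
[ 8.57484348e-03  9.99962892e-01 -3.72436196e-04  7.39901460e-04] [ 650.39499886 -239.84366979  152.40207324]
```

View pics/c1.png

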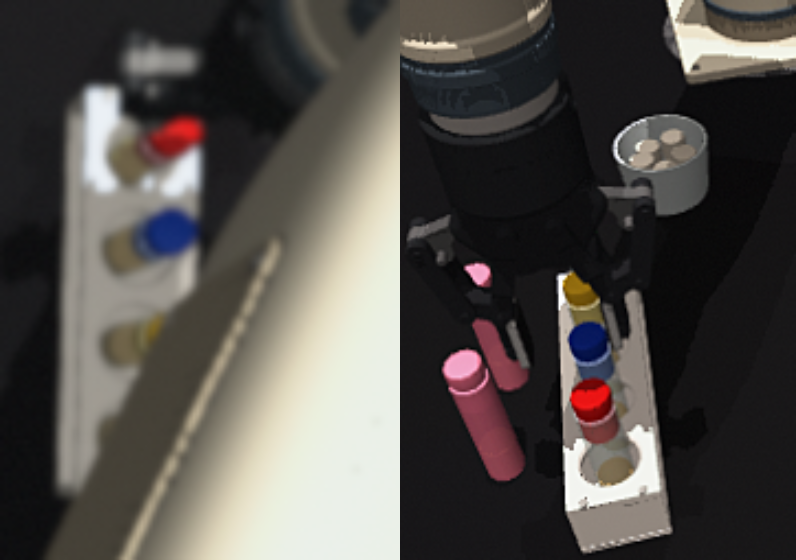

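The jaws straddle the red vial, with the plug at about (423,143) in the top view, and the finger clears the pink vial. I'll go down to the glass.

>>> drive_tool(
  deltas=[
    [-0.13, [0, 0.03, -0.75], [0, 0, 0]],
    [-0.13, [0, 0, -0.75], [0, 0, 0]],
    [-0.13, [0, 0, -0.75], [0, 0, 0]],
    [-0.13, [0, 0, -0.75], [0, 0, 0]],
    [-0.13, [0, 0, -0.75], [0, 0, 0]],
    [-0.13, [0, 0, -0.7], [0, 0, 0]],
    [-0.13, [0, 0, 0], [0, 0, 0]],
    [1, [0, 0, 0], [0, 0, 0]],
    [1, [0, 0, 0], [0, 0, 0]],
    [1, [0, 0, 0], [0, 0, 0]],
    [1, [0, 0, 0], [0, 0, 0]],
    [1, [0, 0, 0], [0, 0, 0]],
    [1, [0, 0, 0], [0, 0, 0]],
  ],
)

```text
time_s: 5.35
tool_pos: [650.5, -239.2, 62.9]
ee_rot: [0.008, 1.0, -0.0, 0.0]
force: [0.1, 0.6, 5.0]
width: 0.32
```

>>> drive_tool(
  deltas=[
    [1, [0, 0, 0.4], [0, 0, 0]],
    [1, [0, 0, 0.8], [0, 0, 0]],
    [1, [0, 0, 0.8], [0, 0, 0]],
    [1, [0, 0, 0.8], [0, 0, 0]],
    [1, [0, 0, 0.8], [0, 0, 0]],
    [1, [0, 0, 0.7], [0, 0, 0]],
    [1, [0, 0, 0], [0, 0, 0]],
  ],
)

```text
time_s: 6.22
tool_pos: [650.8, -239.3, 149.8]
ee_rot: [0.008, 1.0, -0.0, 0.001]
force: [-0.3, -0.0, 0.1]
width: 0.322
```

Run:
```python
from h import *
c=snap('scene','s2.png')
b=cv2.imread('pics/s2.png')[60:300,120:300]
cv2.imwrite('pics/c2.png',cv2.resize(b,(450,600)))
o=env.get_obs();print(o['tool_pos'],o['width'],o['force'])
```

```text
[ 650.44387262 -239.11880676  148.69537013] 0.3192594192311662 [ 0.20236035  1.05863783 -0.71448329]
```

View pics/c2.png

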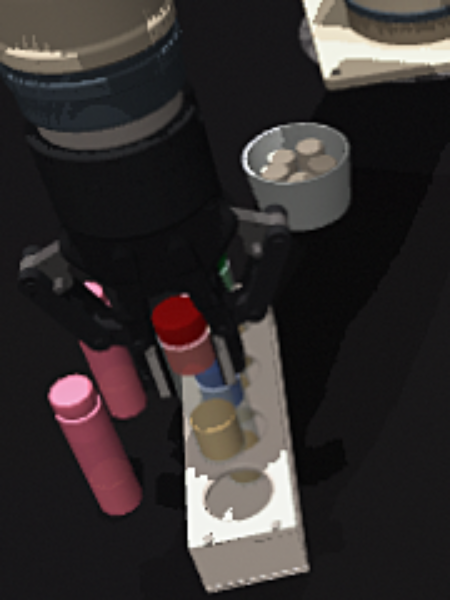

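The red vial is lifted clear and upright, with the plug at about (192,190) in the scene picture. I'll carry it to the hole across from old_red.

>>> drive_tool(
  deltas=[
    [1, [-0.34, 0.5, 0], [0, 0, -0.032]],
    [1, [-0.34, 1, 0], [0, 0, -0.032]],
    [1, [-0.34, 1, 0], [0, 0, -0.032]],
    [1, [-0.34, 1, 0], [0, 0, -0.032]],
    [1, [-0.34, 1, 0], [0, 0, -0.032]],
    [1, [-0.34, 1, 0], [0, 0, -0.032]],
    [1, [-0.34, 1, 0], [0, 0, -0.032]],
    [1, [-0.34, 1, 0], [0, 0, -0.032]],
    [1, [-0.34, 1, 0], [0, 0, -0.032]],
    [1, [-0.34, 1, 0], [0, 0, -0.032]],
    [1, [-0.34, 1, 0], [0, 0, -0.032]],
    [1, [-0.34, 1, 0], [0, 0, -0.032]],
    [1, [-0.34, 1, 0], [0, 0, -0.032]],
    [1, [-0.34, 1, 0], [0, 0, -0.032]],
    [1, [-0.34, 1, 0], [0, 0, -0.032]],
    [1, [-0.34, 1, 0], [0, 0, -0.032]],
    [1, [-0.34, 1, 0], [0, 0, -0.032]],
    [1, [-0.34, 1, 0], [0, 0, -0.032]],
    [1, [-0.34, 1, 0], [0, 0, -0.032]],
    [1, [-0.34, 1, 0], [0, 0, -0.025]],
  ],
)

```text
time_s: 8.78
tool_pos: [512.8, 151.8, 147.7]
ee_rot: [0.174, 0.985, -0.0, -0.001]
force: [0.4, -0.2, 0.1]
width: 0.322
```

>>> drive_tool(
  deltas=[
    [1, [-0.05, 1, 0], [0, 0, 0]],
    [1, [0, 0.75, 0], [0, 0, 0]],
    [1, [0, 0, 0], [0, 0, 0]],
    [1, [0, 0, 0], [0, 0, 0]],
  ],
)

```text
time_s: 9.28
tool_pos: [513.3, 185.7, 148.1]
ee_rot: [0.173, 0.985, -0.0, -0.0]
force: [0.2, 0.7, -0.8]
width: 0.315
```

```bash
cat > chk.py <<'E'
import sys
from h import *
t=sys.argv[1]
snap('top','t%s.png'%t); snap('scene','s%s.png'%t)
a=cv2.imread('pics/t%s.png'%t)[120:260,150:270];b=cv2.imread('pics/s%s.png'%t)[60:235,380:510]
cv2.imwrite('pics/c%s.png'%t,np.hstack([cv2.resize(a,(384,448)),cv2.resize(b,(333,448))]))
o=env.get_obs();print(o['tool_pos'],o['ee_rot'],o['width'],o['force'],o['time_s'])
E
python3 chk.py 3
```

```text
[513.38137947 185.44576241 148.18967292] [ 1.73628305e-01  9.84811251e-01 -1.00415194e-04 -4.99859115e-05] 0.3190274254105842 [ 0.36718811  0.51970158 -0.34880836] 9.375
```

View pics/c3.png

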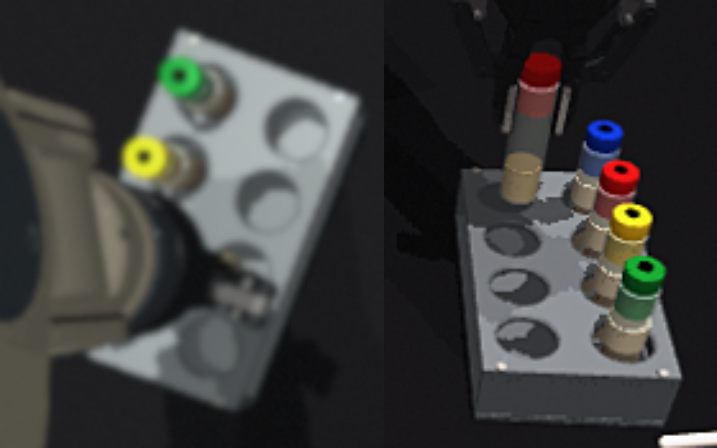

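The red vial hangs over the hole across from old_red. In the crops, the gripper blocks the top view and the scene view agrees. I'll lower it now.

>>> drive_tool(
  deltas=[
    [1, [0, 0.03, -0.4], [0, 0, 0]],
    [1, [0, 0, -0.7], [0, 0, 0]],
    [1, [0, 0, -0.7], [0, 0, 0]],
    [1, [0, 0, -0.7], [0, 0, 0]],
    [1, [0, 0, -0.7], [0, 0, 0]],
    [1, [0, 0, -0.5], [0, 0, 0]],
    [1, [0, 0, -0.3], [0, 0, 0]],
    [1, [0, 0, -0.15], [0, 0, 0]],
    [1, [0, 0, 0], [0, 0, 0]],
    [1, [0, 0, 0], [0, 0, 0]],
  ],
)

```text
time_s: 10.62
tool_pos: [513.5, 186.6, 65.7]
ee_rot: [0.173, 0.985, 0.0, 0.0]
force: [-1.2, 0.4, 0.0]
width: 0.315
```

```bash
python3 chk.py 4
```

```text
[513.39735814 186.62111156  65.59308278] [1.73288959e-01 9.84870989e-01 1.06431685e-04 2.46883447e-04] 0.3212435534300321 [ 0.07893458 -0.03235682 -0.6813172 ] 10.725
```

View pics/c4.png

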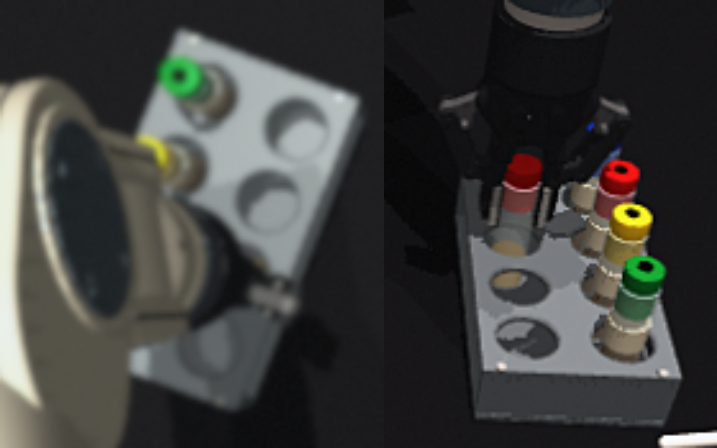

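>>> drive_tool(
  deltas=[
    [1, [0, 0, -0.08], [0, 0, 0]],
    [1, [0, 0, -0.08], [0, 0, 0]],
    [1, [0, 0, 0], [0, 0, 0]],
  ],
)

```text
time_s: 11.1
tool_pos: [513.5, 186.6, 62.8]
ee_rot: [0.173, 0.985, 0.0, 0.001]
force: [-1.5, 0.1, 7.0]
width: 0.32
```

Floor contact: 7 N upward. I'll open to about 40 mm and rise.

>>> drive_tool(
  deltas=[
    [0.05, [0, 0, 0], [0, 0, 0]],
    [0.05, [0, 0, 0], [0, 0, 0]],
    [0.05, [0, 0, 0], [0, 0, 0]],
    [0.05, [0, 0, 0.4], [0, 0, 0]],
    [0.05, [0, 0, 0.8], [0, 0, 0]],
    [0.05, [0, 0, 0.8], [0, 0, 0]],
    [0.05, [0, 0, 0.8], [0, 0, 0]],
    [0.05, [0, 0, 0.8], [0, 0, 0]],
    [0.05, [0, 0, 0.8], [0, 0, 0]],
    [0.05, [0, 0, 0], [0, 0, 0]],
  ],
)

```text
time_s: 12.35
tool_pos: [513.9, 186.7, 151.5]
ee_rot: [0.173, 0.985, 0.0, 0.001]
force: [0.3, -0.0, -0.5]
width: 0.475
```

```bash
python3 chk.py 5
```

```text
[513.14955096 186.54875792 149.92308343] [1.73307460e-01 9.84867769e-01 1.35802469e-05 3.26365349e-05] 0.4727871473049242 [ 0.61725274 -0.01927828  0.71771933] 12.45
```

View pics/c5.png

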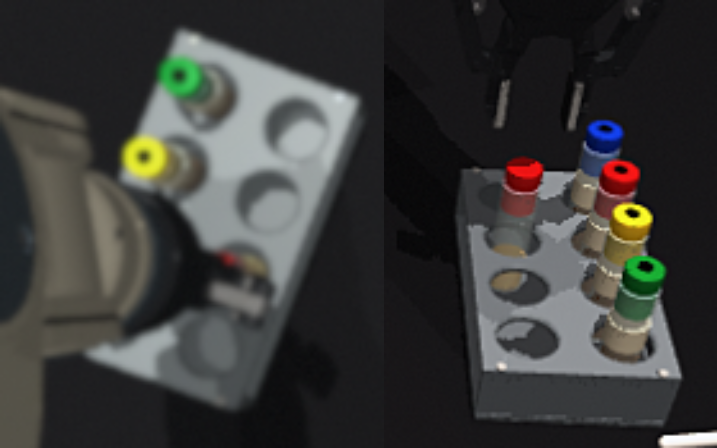

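Red stands upright and released at crop (520,190). Next is blue at (599,-238).

>>> drive_tool(
  deltas=[
    [-0.13, [0.214, -0.5, 0], [0, 0, 0.0317]],
    [-0.13, [0.214, -1, 0], [0, 0, 0.0317]],
    [-0.13, [0.214, -1, 0], [0, 0, 0.0317]],
    [-0.13, [0.214, -1, 0], [0, 0, 0.0317]],
    [-0.13, [0.214, -1, 0], [0, 0, 0.0317]],
    [-0.13, [0.214, -1, 0], [0, 0, 0.0317]],
    [-0.13, [0.214, -1, 0], [0, 0, 0.0317]],
    [-0.13, [0.214, -1, 0], [0, 0, 0.0317]],
    [-0.13, [0.214, -1, 0], [0, 0, 0.0317]],
    [-0.13, [0.214, -1, 0], [0, 0, 0.0317]],
    [-0.13, [0.214, -1, 0], [0, 0, 0.0317]],
    [-0.13, [0.214, -1, 0], [0, 0, 0.0317]],
    [-0.13, [0.214, -1, 0], [0, 0, 0.0317]],
    [-0.13, [0.214, -1, 0], [0, 0, 0.0317]],
    [-0.13, [0.214, -1, 0], [0, 0, 0.0317]],
    [-0.13, [0.214, -1, 0], [0, 0, 0.0317]],
    [-0.13, [0.214, -1, 0], [0, 0, 0.0317]],
    [-0.13, [0.214, -1, 0], [0, 0, 0.0317]],
    [-0.13, [0.214, -1, 0], [0, 0, 0.0317]],
    [-0.13, [0.214, -1, 0], [0, 0, 0.0317]],
  ],
)

```text
time_s: 14.95
tool_pos: [598.5, -204.8, 149.3]
ee_rot: [0.008, 1.0, 0.0, -0.001]
force: [0.1, 0.9, -0.2]
width: 0.564
```

>>> drive_tool(
  deltas=[
    [-0.13, [0, -1, 0], [0, 0, 0]],
    [-0.13, [0, -0.73, 0], [0, 0, 0]],
    [-0.13, [0, 0, 0], [0, 0, 0]],
    [-0.13, [0, 0, 0], [0, 0, 0]],
  ],
)

```text
time_s: 15.45
tool_pos: [598.7, -237.6, 150.1]
ee_rot: [0.008, 1.0, 0.0, -0.0]
force: [0.4, 0.1, -0.4]
width: 0.568
```

>>> drive_tool(
  deltas=[
    [-0.13, [0, 0, -0.6], [0, 0, 0]],
    [-0.13, [0, 0, -0.75], [0, 0, 0]],
    [-0.13, [0, 0, -0.75], [0, 0, 0]],
    [-0.13, [0, 0, -0.75], [0, 0, 0]],
    [-0.13, [0, 0, -0.75], [0, 0, 0]],
    [-0.13, [0, 0, -0.75], [0, 0, 0]],
    [-0.13, [0, 0, 0], [0, 0, 0]],
    [1, [0, 0, 0], [0, 0, 0]],
    [1, [0, 0, 0], [0, 0, 0]],
    [1, [0, 0, 0], [0, 0, 0]],
    [1, [0, 0, 0], [0, 0, 0]],
    [1, [0, 0, 0], [0, 0, 0]],
    [1, [0, 0, 0], [0, 0, 0]],
  ],
)

```text
time_s: 17.08
tool_pos: [599.1, -238.2, 63.6]
ee_rot: [0.008, 1.0, -0.0, 0.0]
force: [-0.0, 0.2, 5.7]
width: 0.318
```

>>> drive_tool(
  deltas=[
    [1, [0, 0, 0.4], [0, 0, 0]],
    [1, [0, 0, 0.8], [0, 0, 0]],
    [1, [0, 0, 0.8], [0, 0, 0]],
    [1, [0, 0, 0.8], [0, 0, 0]],
    [1, [0, 0, 0.8], [0, 0, 0]],
    [1, [0, 0, 0.7], [0, 0, 0]],
    [1, [0, 0, 0], [0, 0, 0]],
  ],
)

```text
time_s: 17.95
tool_pos: [599.3, -238.3, 150.5]
ee_rot: [0.008, 1.0, -0.001, 0.001]
force: [1.2, 1.1, -1.6]
width: 0.321
```

Run:
```python
from h import *
c=snap('scene','s6.png')
b=cv2.imread('pics/s6.png')[60:300,120:300]
cv2.imwrite('pics/c6.png',cv2.resize(b,(450,600)))
o=env.get_obs();print(o['tool_pos'],o['width'],o['force'])
```

```text
[ 599.00140385 -238.07043352  149.43762262] 0.3168443483481209 [-0.08784784 -0.22682791  0.19709747]
```

View pics/c6.png

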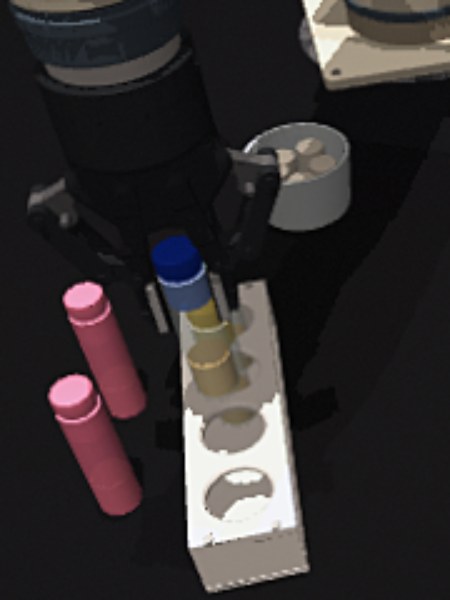

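Blue is held upright. I'll carry it to (462.8, 204.8), finishing the x motion before reaching the row.

>>> drive_tool(
  deltas=[
    [1, [-0.36, 0.5, 0], [0, 0, -0.032]],
    [1, [-0.36, 1, 0], [0, 0, -0.032]],
    [1, [-0.36, 1, 0], [0, 0, -0.032]],
    [1, [-0.36, 1, 0], [0, 0, -0.032]],
    [1, [-0.36, 1, 0], [0, 0, -0.032]],
    [1, [-0.36, 1, 0], [0, 0, -0.032]],
    [1, [-0.36, 1, 0], [0, 0, -0.032]],
    [1, [-0.36, 1, 0], [0, 0, -0.032]],
    [1, [-0.36, 1, 0], [0, 0, -0.032]],
    [1, [-0.36, 1, 0], [0, 0, -0.032]],
    [1, [-0.36, 1, 0], [0, 0, -0.032]],
    [1, [-0.36, 1, 0], [0, 0, -0.032]],
    [1, [-0.36, 1, 0], [0, 0, -0.032]],
    [1, [-0.36, 1, 0], [0, 0, -0.032]],
    [1, [-0.36, 1, 0], [0, 0, -0.032]],
    [1, [-0.36, 1, 0], [0, 0, -0.032]],
    [1, [-0.36, 1, 0], [0, 0, -0.032]],
    [1, [-0.36, 1, 0], [0, 0, -0.032]],
    [1, [-0.34, 1, 0], [0, 0, -0.032]],
    [1, [0, 1, 0], [0, 0, -0.025]],
  ],
)

```text
time_s: 20.5
tool_pos: [460.8, 152.8, 148.6]
ee_rot: [0.173, 0.985, -0.0, -0.001]
force: [0.4, 0.5, 0.3]
width: 0.321
```

>>> drive_tool(
  deltas=[
    [1, [0, 1, 0], [0, 0, 0]],
    [1, [0, 1, 0], [0, 0, 0]],
    [1, [0, 0.63, 0], [0, 0, 0]],
    [1, [0, 0, 0], [0, 0, 0]],
    [1, [0, 0, 0], [0, 0, 0]],
  ],
)

```text
time_s: 21.12
tool_pos: [462.2, 204.2, 148.9]
ee_rot: [0.173, 0.985, -0.0, -0.0]
force: [0.3, -0.3, -0.1]
width: 0.319
```

```bash
python3 chk.py 7
```

```text
[462.4096509  204.01761062 149.04605083] [ 1.73402742e-01  9.84850993e-01 -1.00520226e-04 -3.67422652e-05] 0.3178332495018594 [ 0.22394565  0.18725046 -0.56317103] 21.225
```

View pics/c7.png

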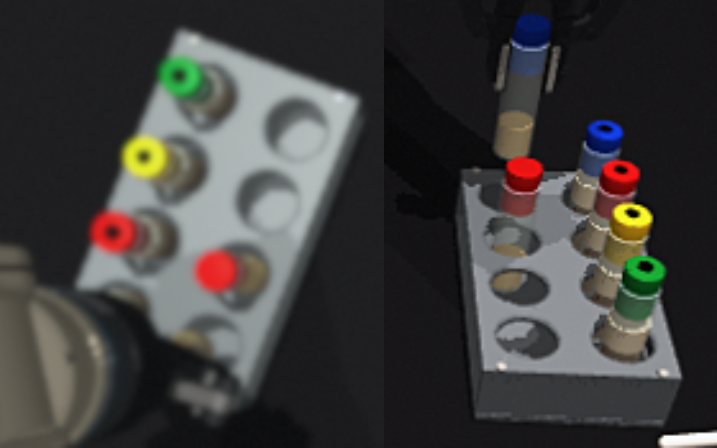

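In the top crop, fresh red at (215,270) sits across from old red, and blue is above its own hole. I'll lower blue and release.

>>> drive_tool(
  deltas=[
    [1, [0, 0.03, -0.4], [0, 0, 0]],
    [1, [0, 0, -0.7], [0, 0, 0]],
    [1, [0, 0, -0.7], [0, 0, 0]],
    [1, [0, 0, -0.7], [0, 0, 0]],
    [1, [0, 0, -0.7], [0, 0, 0]],
    [1, [0, 0, -0.5], [0, 0, 0]],
    [1, [0, 0, -0.3], [0, 0, 0]],
    [1, [0, 0, -0.15], [0, 0, 0]],
    [1, [0, 0, -0.08], [0, 0, 0]],
    [1, [0, 0, -0.07], [0, 0, 0]],
    [1, [0, 0, 0], [0, 0, 0]],
    [1, [0, 0, 0], [0, 0, 0]],
  ],
)

```text
time_s: 22.72
tool_pos: [462.7, 205.2, 63.6]
ee_rot: [0.173, 0.985, 0.0, 0.0]
force: [-0.3, -0.1, 5.7]
width: 0.323
```

>>> drive_tool(
  deltas=[
    [0.05, [0, 0, 0], [0, 0, 0]],
    [0.05, [0, 0, 0], [0, 0, 0]],
    [0.05, [0, 0, 0], [0, 0, 0]],
    [0.05, [0, 0, 0.4], [0, 0, 0]],
    [0.05, [0, 0, 0.8], [0, 0, 0]],
    [0.05, [0, 0, 0.8], [0, 0, 0]],
    [0.05, [0, 0, 0.8], [0, 0, 0]],
    [0.05, [0, 0, 0.8], [0, 0, 0]],
    [0.05, [0, 0, 0.75], [0, 0, 0]],
    [0.05, [0, 0, 0], [0, 0, 0]],
  ],
)

```text
time_s: 23.98
tool_pos: [463.1, 205.4, 151.3]
ee_rot: [0.173, 0.985, 0.0, 0.001]
force: [-0.7, -0.0, -0.8]
width: 0.476
```

```bash
python3 chk.py 8
```

```text
[462.34450857 205.1372409  149.87297473] [ 1.73043267e-01  9.84914222e-01 -3.83514576e-05 -4.48780347e-05] 0.47363885137544326 [ 0.06353824 -0.41696612 -0.82487708] 24.075
```

View pics/c8.png

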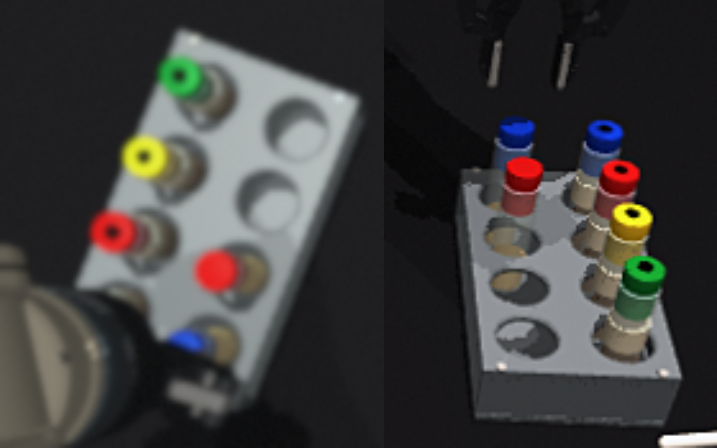

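Blue is placed. Next is yellow at about (544.5,-239).

>>> drive_tool(
  deltas=[
    [-0.13, [0.205, -0.5, 0], [0, 0, 0.0317]],
    [-0.13, [0.205, -1, 0], [0, 0, 0.0317]],
    [-0.13, [0.205, -1, 0], [0, 0, 0.0317]],
    [-0.13, [0.205, -1, 0], [0, 0, 0.0317]],
    [-0.13, [0.205, -1, 0], [0, 0, 0.0317]],
    [-0.13, [0.205, -1, 0], [0, 0, 0.0317]],
    [-0.13, [0.205, -1, 0], [0, 0, 0.0317]],
    [-0.13, [0.205, -1, 0], [0, 0, 0.0317]],
    [-0.13, [0.205, -1, 0], [0, 0, 0.0317]],
    [-0.13, [0.205, -1, 0], [0, 0, 0.0317]],
    [-0.13, [0.205, -1, 0], [0, 0, 0.0317]],
    [-0.13, [0.205, -1, 0], [0, 0, 0.0317]],
    [-0.13, [0.205, -1, 0], [0, 0, 0.0317]],
    [-0.13, [0.205, -1, 0], [0, 0, 0.0317]],
    [-0.13, [0.205, -1, 0], [0, 0, 0.0317]],
    [-0.13, [0.205, -1, 0], [0, 0, 0.0317]],
    [-0.13, [0.205, -1, 0], [0, 0, 0.0317]],
    [-0.13, [0.205, -1, 0], [0, 0, 0.0317]],
    [-0.13, [0.205, -1, 0], [0, 0, 0.0317]],
    [-0.13, [0.205, -1, 0], [0, 0, 0.0317]],
  ],
)

```text
time_s: 26.58
tool_pos: [544.2, -185.3, 149.1]
ee_rot: [0.008, 1.0, 0.0, -0.001]
force: [-0.0, 0.0, -0.1]
width: 0.563
```

>>> drive_tool(
  deltas=[
    [-0.13, [0, -1, 0], [0, 0, 0]],
    [-0.13, [0, -1, 0], [0, 0, 0]],
    [-0.13, [0, -0.7, 0], [0, 0, 0]],
    [-0.13, [0, 0, 0], [0, 0, 0]],
    [-0.13, [0, 0, 0], [0, 0, 0]],
  ],
)

```text
time_s: 27.2
tool_pos: [544.3, -238.5, 150.1]
ee_rot: [0.008, 1.0, 0.0, -0.0]
force: [0.0, 0.9, -0.4]
width: 0.565
```

>>> drive_tool(
  deltas=[
    [-0.13, [0, 0, -0.6], [0, 0, 0]],
    [-0.13, [0, 0, -0.75], [0, 0, 0]],
    [-0.13, [0, 0, -0.75], [0, 0, 0]],
    [-0.13, [0, 0, -0.75], [0, 0, 0]],
    [-0.13, [0, 0, -0.75], [0, 0, 0]],
    [-0.13, [0, 0, -0.75], [0, 0, 0]],
    [-0.13, [0, 0, 0], [0, 0, 0]],
    [1, [0, 0, 0], [0, 0, 0]],
    [1, [0, 0, 0], [0, 0, 0]],
    [1, [0, 0, 0], [0, 0, 0]],
    [1, [0, 0, 0], [0, 0, 0]],
    [1, [0, 0, 0], [0, 0, 0]],
    [1, [0, 0, 0], [0, 0, 0]],
  ],
)

```text
time_s: 28.82
tool_pos: [544.8, -239.0, 63.6]
ee_rot: [0.008, 1.0, -0.0, 0.0]
force: [-0.4, 0.4, 5.8]
width: 0.321
```

>>> drive_tool(
  deltas=[
    [1, [0, 0, 0.4], [0, 0, 0]],
    [1, [0, 0, 0.8], [0, 0, 0]],
    [1, [0, 0, 0.8], [0, 0, 0]],
    [1, [0, 0, 0.8], [0, 0, 0]],
    [1, [0, 0, 0.8], [0, 0, 0]],
    [1, [0, 0, 0.7], [0, 0, 0]],
    [1, [0, 0, 0], [0, 0, 0]],
  ],
)

```text
time_s: 29.7
tool_pos: [544.9, -239.1, 150.4]
ee_rot: [0.008, 1.0, -0.001, 0.001]
force: [0.0, -0.1, -0.2]
width: 0.324
```

Run:
```python
from h import *
c=snap('scene','s9.png')
b=cv2.imread('pics/s9.png')[60:300,120:300]
cv2.imwrite('pics/c9.png',cv2.resize(b,(450,600)))
o=env.get_obs();print(o['tool_pos'],o['width'],o['force'])
```

```text
[ 544.56292553 -238.8793294   149.40134019] 0.31468858238560415 [ 0.30233772 -0.23993789 -0.66732999]
```

View pics/c9.png

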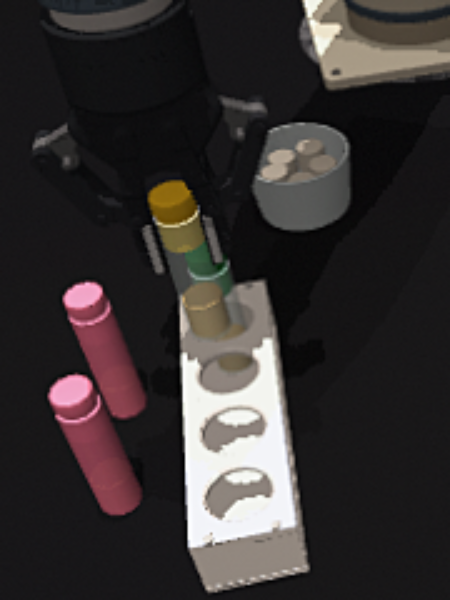

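Yellow is held upright. I'll carry it to (564.3, 168.0).

>>> drive_tool(
  deltas=[
    [1, [0.05, 0.5, 0], [0, 0, -0.032]],
    [1, [0.05, 1, 0], [0, 0, -0.032]],
    [1, [0.05, 1, 0], [0, 0, -0.032]],
    [1, [0.05, 1, 0], [0, 0, -0.032]],
    [1, [0.05, 1, 0], [0, 0, -0.032]],
    [1, [0.05, 1, 0], [0, 0, -0.032]],
    [1, [0.05, 1, 0], [0, 0, -0.032]],
    [1, [0.05, 1, 0], [0, 0, -0.032]],
    [1, [0.05, 1, 0], [0, 0, -0.032]],
    [1, [0.05, 1, 0], [0, 0, -0.032]],
    [1, [0.05, 1, 0], [0, 0, -0.032]],
    [1, [0.05, 1, 0], [0, 0, -0.032]],
    [1, [0.05, 1, 0], [0, 0, -0.032]],
    [1, [0.05, 1, 0], [0, 0, -0.032]],
    [1, [0.05, 1, 0], [0, 0, -0.032]],
    [1, [0.05, 1, 0], [0, 0, -0.032]],
    [1, [0.05, 1, 0], [0, 0, -0.032]],
    [1, [0.05, 1, 0], [0, 0, -0.032]],
    [1, [0.05, 1, 0], [0, 0, -0.032]],
    [1, [0.04, 0.85, 0], [0, 0, -0.025]],
  ],
)

```text
time_s: 32.25
tool_pos: [563.5, 149.4, 148.3]
ee_rot: [0.173, 0.985, -0.0, -0.001]
force: [0.2, -0.2, -0.2]
width: 0.316
```

>>> drive_tool(
  deltas=[
    [1, [0, 0.5, 0], [0, 0, 0]],
    [1, [0, 0.5, 0], [0, 0, 0]],
    [1, [0, 0, 0], [0, 0, 0]],
    [1, [0, 0, 0], [0, 0, 0]],
  ],
)

```text
time_s: 32.75
tool_pos: [564.2, 167.9, 149.0]
ee_rot: [0.173, 0.985, -0.0, -0.0]
force: [0.6, -0.3, -1.0]
width: 0.319
```

```bash
python3 chk.py 10
```

```text
[564.29446321 167.72250173 149.10506764] [ 1.73063813e-01  9.84910612e-01 -5.31997965e-05  2.01748854e-05] 0.31746945667549953 [-0.73959604  0.22834777 -0.08282   ] 32.85
```

View pics/c10.png

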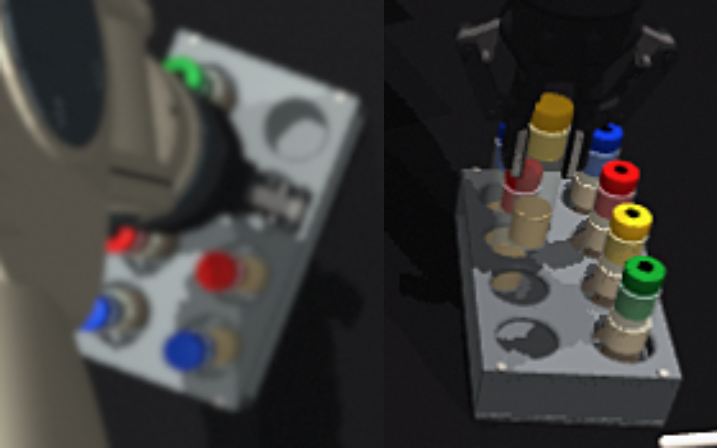

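Yellow is over the third hole, and red and blue stand across from their partners. I'll lower it.

>>> drive_tool(
  deltas=[
    [1, [0, 0, -0.4], [0, 0, 0]],
    [1, [0, 0, -0.7], [0, 0, 0]],
    [1, [0, 0, -0.7], [0, 0, 0]],
    [1, [0, 0, -0.7], [0, 0, 0]],
    [1, [0, 0, -0.7], [0, 0, 0]],
    [1, [0, 0, -0.5], [0, 0, 0]],
    [1, [0, 0, -0.3], [0, 0, 0]],
    [1, [0, 0, -0.15], [0, 0, 0]],
    [1, [0, 0, -0.08], [0, 0, 0]],
    [1, [0, 0, -0.07], [0, 0, 0]],
    [1, [0, 0, 0], [0, 0, 0]],
    [1, [0, 0, 0], [0, 0, 0]],
  ],
)

```text
time_s: 34.35
tool_pos: [564.5, 168.2, 63.6]
ee_rot: [0.173, 0.985, 0.0, 0.0]
force: [-1.1, 0.6, 4.6]
width: 0.319
```

>>> drive_tool(
  deltas=[
    [0.05, [0, 0, 0], [0, 0, 0]],
    [0.05, [0, 0, 0], [0, 0, 0]],
    [0.05, [0, 0, 0], [0, 0, 0]],
    [0.05, [0, 0, 0.4], [0, 0, 0]],
    [0.05, [0, 0, 0.8], [0, 0, 0]],
    [0.05, [0, 0, 0.8], [0, 0, 0]],
    [0.05, [0, 0, 0.8], [0, 0, 0]],
    [0.05, [0, 0, 0.8], [0, 0, 0]],
    [0.05, [0, 0, 0.75], [0, 0, 0]],
    [0.05, [0, 0, 0], [0, 0, 0]],
  ],
)

```text
time_s: 35.6
tool_pos: [564.8, 168.3, 151.5]
ee_rot: [0.173, 0.985, 0.0, 0.001]
force: [-0.6, -0.9, 0.1]
width: 0.476
```

```bash
python3 chk.py 11
```

```text
[564.12453516 168.17466639 149.83288146] [ 1.72763827e-01  9.84963268e-01 -3.77270643e-05 -1.41103174e-04] 0.4749366157676944 [ 0.18432728 -0.64065082  0.06124405] 35.7
```

View pics/c11.png

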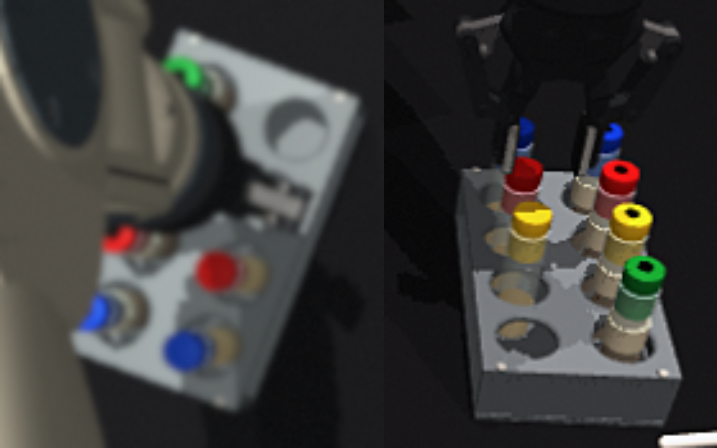

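Yellow is placed. Next is green at about (489,-237).

>>> drive_tool(
  deltas=[
    [-0.13, [-0.188, -0.5, 0], [0, 0, 0.0317]],
    [-0.13, [-0.188, -1, 0], [0, 0, 0.0317]],
    [-0.13, [-0.188, -1, 0], [0, 0, 0.0317]],
    [-0.13, [-0.188, -1, 0], [0, 0, 0.0317]],
    [-0.13, [-0.188, -1, 0], [0, 0, 0.0317]],
    [-0.13, [-0.188, -1, 0], [0, 0, 0.0317]],
    [-0.13, [-0.188, -1, 0], [0, 0, 0.0317]],
    [-0.13, [-0.188, -1, 0], [0, 0, 0.0317]],
    [-0.13, [-0.188, -1, 0], [0, 0, 0.0317]],
    [-0.13, [-0.188, -1, 0], [0, 0, 0.0317]],
    [-0.13, [-0.188, -1, 0], [0, 0, 0.0317]],
    [-0.13, [-0.188, -1, 0], [0, 0, 0.0317]],
    [-0.13, [-0.188, -1, 0], [0, 0, 0.0317]],
    [-0.13, [-0.188, -1, 0], [0, 0, 0.0317]],
    [-0.13, [-0.188, -1, 0], [0, 0, 0.0317]],
    [-0.13, [-0.188, -1, 0], [0, 0, 0.0317]],
    [-0.13, [-0.188, -1, 0], [0, 0, 0.0317]],
    [-0.13, [-0.188, -1, 0], [0, 0, 0.0317]],
    [-0.13, [-0.188, -1, 0], [0, 0, 0.0317]],
    [-0.13, [-0.188, -0.75, 0], [0, 0, 0.0317]],
  ],
)

```text
time_s: 38.2
tool_pos: [488.1, -217.8, 149.5]
ee_rot: [0.007, 1.0, 0.0, -0.001]
force: [-0.6, 0.3, 0.2]
width: 0.562
```

>>> drive_tool(
  deltas=[
    [-0.13, [0, -0.6, 0], [0, 0, 0]],
    [-0.13, [0, -0.4, 0], [0, 0, 0]],
    [-0.13, [0, 0, 0], [0, 0, 0]],
    [-0.13, [0, 0, 0], [0, 0, 0]],
  ],
)

```text
time_s: 38.7
tool_pos: [489.0, -236.5, 150.0]
ee_rot: [0.008, 1.0, 0.0, -0.0]
force: [0.3, 0.6, -0.2]
width: 0.566
```

>>> drive_tool(
  deltas=[
    [-0.13, [0, 0, -0.6], [0, 0, 0]],
    [-0.13, [0, 0, -0.75], [0, 0, 0]],
    [-0.13, [0, 0, -0.75], [0, 0, 0]],
    [-0.13, [0, 0, -0.75], [0, 0, 0]],
    [-0.13, [0, 0, -0.75], [0, 0, 0]],
    [-0.13, [0, 0, -0.75], [0, 0, 0]],
    [-0.13, [0, 0, 0], [0, 0, 0]],
    [1, [0, 0, 0], [0, 0, 0]],
    [1, [0, 0, 0], [0, 0, 0]],
    [1, [0, 0, 0], [0, 0, 0]],
    [1, [0, 0, 0], [0, 0, 0]],
    [1, [0, 0, 0], [0, 0, 0]],
    [1, [0, 0, 0], [0, 0, 0]],
  ],
)

```text
time_s: 40.33
tool_pos: [489.3, -237.0, 63.5]
ee_rot: [0.008, 1.0, -0.0, 0.0]
force: [-0.9, 0.3, 6.3]
width: 0.32
```

>>> drive_tool(
  deltas=[
    [1, [0, 0, 0.4], [0, 0, 0]],
    [1, [0, 0, 0.8], [0, 0, 0]],
    [1, [0, 0, 0.8], [0, 0, 0]],
    [1, [0, 0, 0.8], [0, 0, 0]],
    [1, [0, 0, 0.8], [0, 0, 0]],
    [1, [0, 0, 0.7], [0, 0, 0]],
    [1, [0, 0, 0], [0, 0, 0]],
  ],
)

```text
time_s: 41.2
tool_pos: [489.4, -237.1, 150.0]
ee_rot: [0.008, 1.0, -0.0, 0.001]
force: [0.3, -0.0, -1.4]
width: 0.318
```

Run:
```python
from h import *
c=snap('scene','s12.png')
b=cv2.imread('pics/s12.png')[60:300,120:300]
cv2.imwrite('pics/c12.png',cv2.resize(b,(450,600)))
o=env.get_obs();print(o['tool_pos'],o['width'],o['force'])
```

```text
[ 489.1097524  -236.86245363  149.21679759] 0.3211599845769336 [-1.08129065 -0.04312195 -0.86669371]
```

View pics/c12.png

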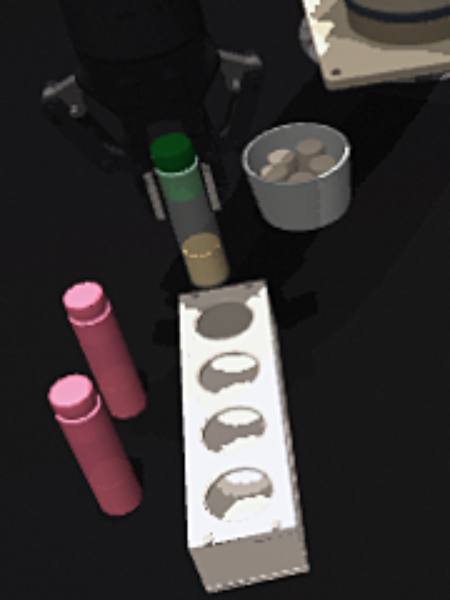

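Green is held and the white rack is empty. I'll carry green to (615.1, 149.6).

>>> drive_tool(
  deltas=[
    [1, [0.4, 0.5, 0], [0, 0, -0.032]],
    [1, [0.4, 1, 0], [0, 0, -0.032]],
    [1, [0.4, 1, 0], [0, 0, -0.032]],
    [1, [0.4, 1, 0], [0, 0, -0.032]],
    [1, [0.4, 1, 0], [0, 0, -0.032]],
    [1, [0.4, 1, 0], [0, 0, -0.032]],
    [1, [0.4, 1, 0], [0, 0, -0.032]],
    [1, [0.4, 1, 0], [0, 0, -0.032]],
    [1, [0.4, 1, 0], [0, 0, -0.032]],
    [1, [0.4, 1, 0], [0, 0, -0.032]],
    [1, [0.4, 1, 0], [0, 0, -0.032]],
    [1, [0.4, 1, 0], [0, 0, -0.032]],
    [1, [0.4, 1, 0], [0, 0, -0.032]],
    [1, [0.4, 1, 0], [0, 0, -0.032]],
    [1, [0.4, 1, 0], [0, 0, -0.032]],
    [1, [0.29, 1, 0], [0, 0, -0.032]],
    [1, [0, 1, 0], [0, 0, -0.032]],
    [1, [0, 1, 0], [0, 0, -0.032]],
    [1, [0, 0.5, 0], [0, 0, -0.032]],
    [1, [0, 0.33, 0], [0, 0, -0.025]],
  ],
)

```text
time_s: 43.75
tool_pos: [614.6, 130.0, 148.5]
ee_rot: [0.173, 0.985, -0.0, -0.0]
force: [-0.2, -0.3, -1.3]
width: 0.315
```

>>> drive_tool(
  deltas=[
    [1, [0, 0.5, 0], [0, 0, 0]],
    [1, [0, 0.5, 0], [0, 0, 0]],
    [1, [0, 0, 0], [0, 0, 0]],
    [1, [0, 0, 0], [0, 0, 0]],
  ],
)

```text
time_s: 44.25
tool_pos: [614.8, 149.7, 149.1]
ee_rot: [0.172, 0.985, -0.0, -0.0]
force: [0.2, -0.2, -0.4]
width: 0.316
```

```bash
python3 chk.py 13
```

```text
[614.89660674 149.49810366 149.08528092] [ 1.72654715e-01  9.84982410e-01 -3.40205278e-05  2.99802548e-05] 0.3186696818063352 [-0.30942889 -0.60791887 -0.9527688 ] 44.35
```

View pics/c13.png

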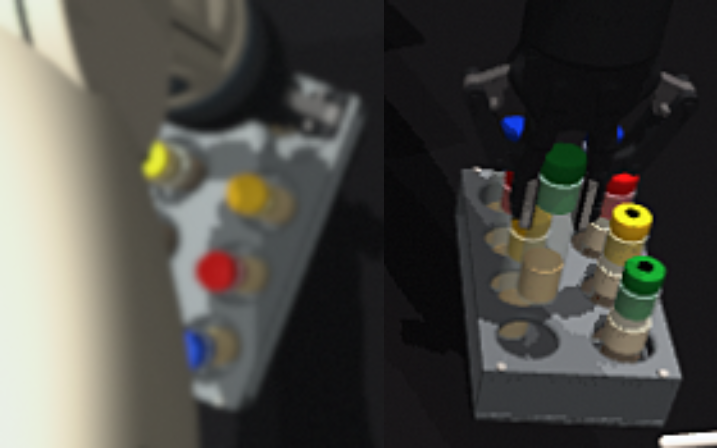

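Green hangs over the last hole, across from old green. I'll lower it.

>>> drive_tool(
  deltas=[
    [1, [0, 0, -0.4], [0, 0, 0]],
    [1, [0, 0, -0.7], [0, 0, 0]],
    [1, [0, 0, -0.7], [0, 0, 0]],
    [1, [0, 0, -0.7], [0, 0, 0]],
    [1, [0, 0, -0.7], [0, 0, 0]],
    [1, [0, 0, -0.5], [0, 0, 0]],
    [1, [0, 0, -0.3], [0, 0, 0]],
    [1, [0, 0, -0.15], [0, 0, 0]],
    [1, [0, 0, -0.08], [0, 0, 0]],
    [1, [0, 0, -0.07], [0, 0, 0]],
    [1, [0, 0, 0], [0, 0, 0]],
    [1, [0, 0, 0], [0, 0, 0]],
  ],
)

```text
time_s: 45.85
tool_pos: [615.1, 149.8, 63.6]
ee_rot: [0.173, 0.985, 0.0, 0.0]
force: [-0.0, 0.4, 4.3]
width: 0.318
```

Release, rise, then retreat toward -y for a clear final view.

>>> drive_tool(
  deltas=[
    [0.05, [0, 0, 0], [0, 0, 0]],
    [0.05, [0, 0, 0], [0, 0, 0]],
    [0.05, [0, 0, 0], [0, 0, 0]],
    [0.05, [0, 0, 0.4], [0, 0, 0]],
    [0.05, [0, 0, 0.8], [0, 0, 0]],
    [0.05, [0, 0, 0.8], [0, 0, 0]],
    [0.05, [0, 0, 0.8], [0, 0, 0]],
    [0.05, [0, 0, 0.8], [0, 0, 0]],
    [0.05, [0, 0, 0.8], [0, 0, 0]],
    [0.05, [0, 0, 0.8], [0, 0, 0]],
    [0.05, [0, -0.5, 0.5], [0, 0, 0]],
    [0.05, [0, -1, 0], [0, 0, 0]],
    [0.05, [0, -1, 0], [0, 0, 0]],
    [0.05, [0, -1, 0], [0, 0, 0]],
    [0.05, [0, -1, 0], [0, 0, 0]],
    [0.05, [0, -1, 0], [0, 0, 0]],
    [0.05, [0, -1, 0], [0, 0, 0]],
    [0.05, [0, -1, 0], [0, 0, 0]],
    [0.05, [0, -1, 0], [0, 0, 0]],
    [0.05, [0, -1, 0], [0, 0, 0]],
  ],
)

```text
time_s: 48.35
tool_pos: [614.8, -41.5, 177.1]
ee_rot: [0.172, 0.985, 0.0, -0.0]
force: [0.2, -0.3, -0.5]
width: 0.469
```

>>> drive_tool(
  deltas=[
    [0.05, [0, -1, 0], [0, 0, 0]],
    [0.05, [0, -1, 0], [0, 0, 0]],
    [0.05, [0, -1, 0], [0, 0, 0]],
    [0.05, [0, -1, 0], [0, 0, 0]],
    [0.05, [0, 0, 0], [0, 0, 0]],
    [0.05, [0, 0, 0], [0, 0, 0]],
  ],
)

```text
time_s: 49.1
tool_pos: [614.8, -120.2, 177.0]
ee_rot: [0.173, 0.985, 0.0, -0.0]
force: [0.2, -0.1, 0.3]
width: 0.477
```

```bash
python3 chk.py 14
python3 - <<'E'
from h import *
C=np.array([550.2,208.2]);a=np.radians(-19.95);X=np.array([np.cos(a),np.sin(a)]);Y=np.array([-X[1],X[0]])
rng={'red':[(0,9),(173,180)],'yellow':[(20,34)],'green':[(45,80)],'blue':[(100,130)]}
s=env.snapshot('top');hsv=cv2.cvtColor(s['pixels'],cv2.COLOR_RGB2HSV)
for k,rs in rng.items():
    m=np.zeros(hsv.shape[:2],np.uint8)
    for lo,hi in rs: m|=cv2.inRange(hsv,(lo,140,60),(hi,255,255))
    n,_,st,ce=cv2.connectedComponentsWithStats(m)
    for i in range(1,n):
      if 40<st[i,4]<400 and 160<ce[i][0]<265 and ce[i][1]>120:
        p=plane(s,[ce[i]],113)[0][:2]-C; print(k,st[i,4],ce[i].round(1),(p@X).round(1),(p@Y).round(1))
E
```

```text
[ 614.84819296 -119.69584965  177.09137736] [ 1.72236415e-01  9.85055638e-01  8.48777056e-05 -3.04465869e-05] 0.4748183978648441 [ 0.00497271  0.01011995 -0.8353768 ] 49.2
red 156 [184.7 192. ] -26.7 36.3
red 124 [217.5 204.3] -26.5 -34.3
yellow 148 [194.9 168.5] 25.3 34.8
yellow 129 [227.3 180.4] 26.3 -34.9
green 122 [205.8 143.6] 81.0 33.0
green 113 [237.  155.1] 82.0 -34.4
blue 148 [176.4 216.5] -78.8 33.2
blue 136 [207.5 229.1] -80.8 -34.2
```

View pics/c14.png

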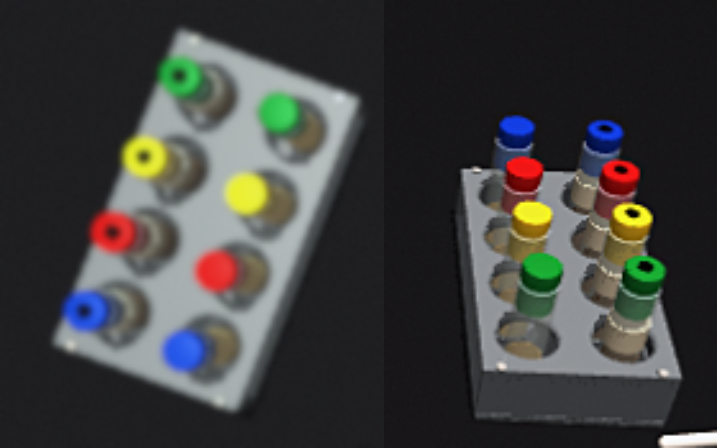

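All four fresh vials measure within 2 mm of their hole centres, and the old ones haven't moved. I'm handing in.

```bash
python3 -c "
from bench import env
print(env.finish_job())"
```

```text
the job is handed in; nothing more can be done
None
```

I moved the four fresh vials (red, blue, yellow, then green) from the white rack into the grey rack's empty row. Each stands across from the old vial of its colour. I lowered each one until I felt light floor contact (4–7 N), released it, and backed the gripper clear. I handed the job in at about 49 s of the 106 s allowed.

- **Position:** in the last top view every fresh plug measured within about 2 mm of its hole centre along and across the row. The old plugs measured within about 3.5 mm of theirs and had not moved since the start.
- **Upright and clear:** both camera views show all eight vials standing upright and nothing touching the gripper.
- **Limits of the checks:** foot height and tilt were judged only from the contact height and the pictures. No check failed or disagreed, and handing in reported no verdict.

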